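# Turn the coffee scale round the hob post

## Robot

A 7-joint arm with a two-finger parallel gripper is mounted at the origin on the work surface. World frame = base frame: x ahead of the robot, y to its left, z up, the work surface at z = 0. Lengths are in m, angles in rad, forces in N, time in s.
With the tool pointing down it reaches from about 0.4 to 0.925 m from the base axis. Payload 4.1 kg.
Tool frame: the origin (TCP) lies at the very end of the fingers, on their centre line; the grasp point (between the pads) lies 19 mm behind it (manip.pinch_z is the z of the grasp point in the tool frame, in m); z points along the fingers, y is the line along which they close (so a half turn about z gives the same grasp; the last joint's range is limited). The gripper opens to 85 mm and grips with 20 to 120 N. Pads are 22 mm wide; open, the fingers measure 114 mm over their backs; the gripper's body (76 mm by 85 mm) begins 54 mm behind the grasp point. The pads swing forward as they close: fully open they stand 13 mm farther back than shut.
Start: joints at [1.067, 0.398, 0.045, 1.537, -0.019, 1.207, -0.051], TCP at [0.256, -0.597, 0.231] pointing down, gripper open.
Joint ranges: [-2.82, 2.82], [-0.49, 2.23], [-1.37, 1.46], [0, 2.46], [-1.36, 4.5], [0.23, 2], [-2.94, 2.94]. Speed limits (rad/s): [2.57, 2.57, 3.14, 3.14, 3.14, 3.14, 3.14].

## Interface

Orientations are given as a unit quaternion [x, y, z, w].
In Python, from plant import manip, vision gives the robot as it stands.
- The arm moves only by the tool carry_out, never from a script. Its argument "steps" is a list of rows, each a list of 3 entries, a list of its own where there are three numbers: the turn, a rotation vector about the tool's x, y, z in degrees, then the shift along the tool's x, y, z in mm, then the closure, from 0 (fully open) to 1 (shut). A call has exactly 5 rows; each row shifts and turns the commanded pose from where the row before left it, along the tool's axes as they then stand; what a row does not reach is not made up. A row lasts 1/12 s, in which the tool goes at most 41.7 mm and 7.16 degrees, less where a joint would pass 70% of its speed; a pose out of reach is approached as far as the arm can. A call is refused whole if a number of a shift passes 41.7 or a number of a turn 7.16, either way. A call with a gripper value outside its range is refused whole. The fingers move at their own pace and stop on an object; "newtons" is the grip in N (left out, the last holds). Time passes only in rows, so rows that do not move let the fingers close, or fill a call up. It gives the time, the measured TCP pose, the force, the opening and the grip force at its end, in the units of the state.
- manip.observe(): the state, without advancing time (a new reading comes with each control period).
- vision.grab_frame(name): name is "scene" or "side" or "wrist"; returns a dict with "img" (384x512x3 uint8, red, green, blue), "vertical_fov" (degrees; the focal length in pixels is half the picture's height over the tangent of half this angle, whatever the lens; pixels are square), "cx", "cy" (the principal point, pixels), "k1" (the pictures are not rectified: a ray, as slopes to the right and down, at radius r is drawn at 1 + k1 r^2 times it, then the intrinsics apply), "R" (3x3) and "t" (3): a world point X has camera coordinates R X + t. Camera axes: x right, y down, z forward; pixel columns grow to the right and rows downward; lengths in m; the calibration is good to about 2 mm. A picture is of the moment at which its call begins. There is no depth.
- manip.job_done(): hands the job in; it is judged then, once.
The state is a dict: "time": time; "joints": joint angles; "qvel": joint speeds; "joint_torque": joint torques, N m; "position": TCP position; "orientation": TCP orientation; "contact_force": force on the tool from outside, world axes, zero at the start; "wrist_torque": the same for the moment, N m; "grip_width": finger opening in m; "grip_force": force on a finger pad.
Only numpy, scipy, OpenCV 4.12 (cv2) and the standard library are available. Lean on these libraries where they do the work, as an engineer would, in place of code of your own. Each camera call takes 0.05 s, during which the arm holds its last target. There are 200 camera calls.

## Task

The square coffee scale on the worktop lies with its display strip off to the robot's left. Push it round anticlockwise (seen from above) against the short steel post at the corner of the hob, a quarter turn, so that the display strip comes to face the robot's side; leave the scale flat on the worktop, square with the hob and with its side close by the post. Do not disturb the wooden trivet or the mug.

Things in the scene. Friction and masses are not known exactly. Their poses are not given: they have to be found in the camera images.
- scale: Loose square coffee scale, 110 x 110 x 24 mm, about 0.45 kg, too wide to grip: grey, with a steel plate and along its +y edge a 22 mm black display strip. Origin: centre of underside; z up. At the start +y points to the robot's left, -x to the robot; its +x side is 1 to 14 mm short of the post, which stands 30 to 56 mm to +y of its middle. At the end +x faces the post and +y the robot.
- post: Fixed round steel post, 24 mm across, 45 mm high, at the near right corner of a fixed black glass hob (290 x 510 mm, 5 mm proud of the worktop). Origin: centre of foot. x points away from the robot along the hob's right edge, y left along its front edge (up to 15 degrees off the robot's axes). A push that follows an arc about the post turns the scale; a straight push at the post can wedge it.
- trivet: Bystander: slatted wooden pot trivet, loose, square, 110 x 110 mm and 18 mm high, no display. Origin: centre of its underside. To the robot's right.
- mug: Bystander: white ceramic mug, loose, 82 mm in diameter, 92 mm high, with one handle. Origin: centre of its underside. To the robot's right.
Not all that is in view belongs to the job. Of the things that look like the scale, take the one that is farthest to the robot's right at the start.

How it is judged:
On the way:
1. the scale, part turned (between 15 and 75 degrees), is pressed against the post (contact force between scale and post above 0.3 N and angle between the x axis of scale and the x axis of post, either way round between 0.26 and 1.31 rad), for 0.05 s.
At the end, for the whole second after the job is handed in: The scale lies flat and still on the worktop, turned a quarter turn anticlockwise so that its display faces the robot's side, within 12 degrees of square with the hob, on the post's right-hand side with the post standing beside its +x side, at most 20 mm from it (angle between the x axis of scale and the y axis of post, either way round below 0.21 rad and y of scale in the frame of post below -0.05 m and x of post in the frame of scale between 0.05 and 0.087 m and y of post in the frame of scale between -0.06 and 0.065 m and height (world z) of scale below 0.004 m and angle between scale's own z axis and vertical below 0.05 rad and linear speed of scale below 0.01 m/s); the robot touches nothing.
It fails at once if the trivet is moved more than 15 mm (distance of trivet from where it was at the start of the episode above 0.015 m).
It fails at once if the mug is moved more than 15 mm (distance of mug from where it was at the start of the episode above 0.015 m).
It fails at once if the scale is lifted off the worktop or tipped (height (world z) of scale above 0.02 m or angle between scale's own z axis and vertical above 0.3 rad).
It also fails if it takes over 45 s, if anything falls off the work surface, if the arm or the gripper's body presses on something with over 40 N, if the wrist force passes 120 N, or if a joint passes its speed limit or range.

## Working session

There is one attempt and no reset: what is moved stays moved. The work goes in short steps, Python scripts to look and compute and a tool call to move; the robot and the scene stay as the last step left them, time stands still between calls to the robot, and variables do not carry over. Pictures are saved under pics/ and viewed, at most 10 in all, crops included, and the job is handed in when it is done.

Besides the shell and the picture viewer there is one more tool, called in YAML: its name, and indented under it one key for each argument. carry_out: Moves the arm, as the interface text tells. Its arguments: {"type":"object","properties":{"steps":{"type":"array"},"newtons":{"type":"number"}},"required":["steps"]}

```bash
mkdir -p pics; ls; cat > h.py <<'E'
import numpy as np,cv2
from plant import manip,vision
def grab(n,save=None):
    f=vision.grab_frame(n)
    if save: cv2.imwrite('pics/'+save,f['img'][:,:,::-1])
    return f
def foc(f): return f['img'].shape[0]/2/np.tan(np.radians(f['vertical_fov'])/2)
def ray(f,u,v):
    F=foc(f); d=np.array([(u-f['cx'])/F,(v-f['cy'])/F]); s=d.copy()
    for _ in range(20): s=d/(1+f['k1']*(s@s))
    R=np.array(f['R']);t=np.array(f['t'])
    return -R.T@t, R.T@np.array([s[0],s[1],1])
def onz(f,u,v,z):
    o,d=ray(f,u,v); return (o+d*(z-o[2])/d[2])
def proj(f,X):
    c=np.array(f['R'])@np.array(X)+np.array(f['t']); s=c[:2]/c[2]; s=s*(1+f['k1']*(s@s)); return s*foc(f)+[f['cx'],f['cy']]
E
python3 - <<'E'
from h import *
a=grab('scene','scene0.png');b=grab('side','side0.png');c=grab('wrist','w0.png')
im=np.hstack([a['img'],b['img']])[:,:,::-1]
for f in(a,b,c): print(-np.array(f['R']).T@f['t'],f['vertical_fov'],f['k1'])
print(manip.observe())
E
```

```text
pics
[0.94144284 0.30213184 0.78949534] 52.8775106550097 0.04084745519882386
[-0.06645802  0.54970138  0.94613966] 43.47567969130716 0.045811812767195106
[ 0.32253881 -0.56791172  0.37323955] 62.45219032593088 -0.04296375439965434
{'time': 0.15, 'joints': array([ 1.06698089,  0.39902359,  0.04505485,  1.53757816, -0.01870256,
        1.20689019, -0.05070258]), 'qvel': array([ 7.27124901e-04, -3.08066197e-03, -5.80035186e-05, -4.92170032e-03,
       -9.27837705e-04, -1.39964976e-03,  2.04915029e-03]), 'joint_torque': array([ 2.25645941e-03, -4.75561810e+01,  1.36684936e+00, -2.54513651e+01,
        1.17717937e-02,  6.42478553e-03,  2.11441659e-05]), 'position': array([ 0.25583465, -0.59701936,  0.23050698]), 'orientation': array([ 9.79575628e-01,  2.01074719e-01, -2.00413170e-04, -7.11147152e-04]), 'contact_force': array([ 0.0686434 ,  0.0360304 , -0.08331501]), 'wrist_torque': array([-0.02846487, -0.0072997 ,  0.03707812]), 'grip_force': 0.0, 'grip_width': 0.08548402791753944}
```

View pics/scene0.png

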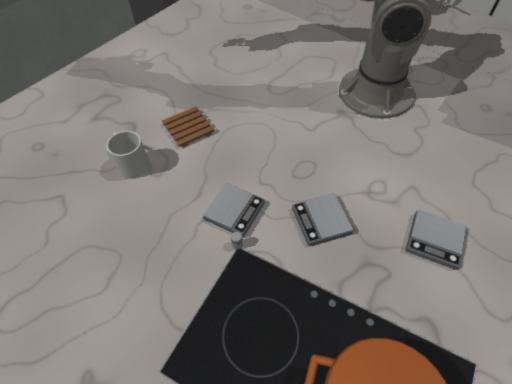

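View pics/side0.png

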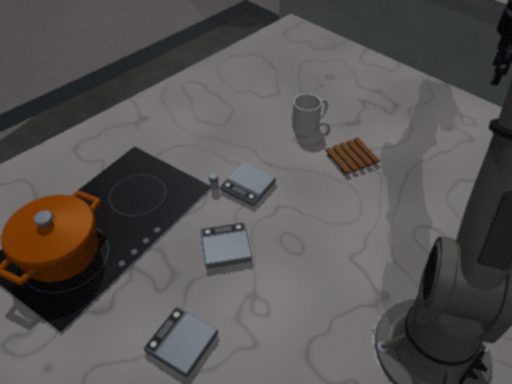

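Three scales lie in view: scene (235,210), (322,220) and (437,238), which are side (248,185), (226,245) and (182,342). The one at scene (235,210) is farthest to the robot's right (nearest the mug side) and stands beside the post at scene (237,241). I'll confirm it in a crop.

```bash
python3 - <<'E'
from h import *
a=grab('scene');b=grab('side')
A=cv2.resize(a['img'][170:270,190:290],(400,400),interpolation=2);B=cv2.resize(b['img'][145:225,195:295],(500,400),interpolation=2)
cv2.imwrite('pics/crop.png',cv2.resize(np.hstack([A,B])[:,:,::-1],(800,356)))
cv2.imwrite('pics/crop.png',np.hstack([A,cv2.resize(B,(400,320)) if 0 else B[:,:400]])[:,:,::-1])
for n,f,p in(('sc',a,(235,210)),('sc2',a,(322,220)),('sc3',a,(437,238)),('side',b,(248,185))): print(n,onz(f,*p,.024))
for n,f,p,z in(('post',a,(237,238),.045),('post',b,(213,177),.045),('hobcorner',a,(238,252),.005),('hobcorner',b,(211,186),.005),('hobleft',a,(471,368),.005),('hobleft',b,(62,333),.005),('hobfar',b,(136,149),.005),('hobfar',a,(165,369),.005),('triv',a,(188,126),.018),('triv',b,(353,156),.018),('mug',a,(126,142),.092),('mug',b,(309,103),.092)): print(n,onz(f,*p,z).round(3))
for n,f in(('a',a),('b',b)):
    g=f['img'].astype(int); 
    hsv=cv2.cvtColor(f['img'],cv2.COLOR_RGB2HSV)
    print(n,f['img'][210,232],f['img'][200,190]) if n=='a' else print(f['img'][180,255],f['img'][200,300])
E
```

```text
sc [ 0.59607143 -0.04827195  0.024     ]
sc2 [0.49264484 0.12663586 0.024     ]
sc3 [0.37446865 0.34993668 0.024     ]
side [ 0.57768907 -0.04746306  0.024     ]
post [0.658 0.012 0.045]
post [0.65  0.01  0.045]
hobcorner [0.668 0.021 0.005]
hobcorner [0.66  0.013 0.005]
hobleft [0.579 0.508 0.005]
hobleft [0.563 0.511 0.005]
hobfar [0.927 0.067 0.005]
hobfar [0.934 0.069 0.005]
triv [ 0.464 -0.334  0.018]
triv [ 0.452 -0.335  0.018]
mug [ 0.642 -0.352  0.092]
mug [ 0.638 -0.356  0.092]
a [133 137 140] [151 145 141]
[120 126 133] [116 113 113]
```

View pics/crop.png

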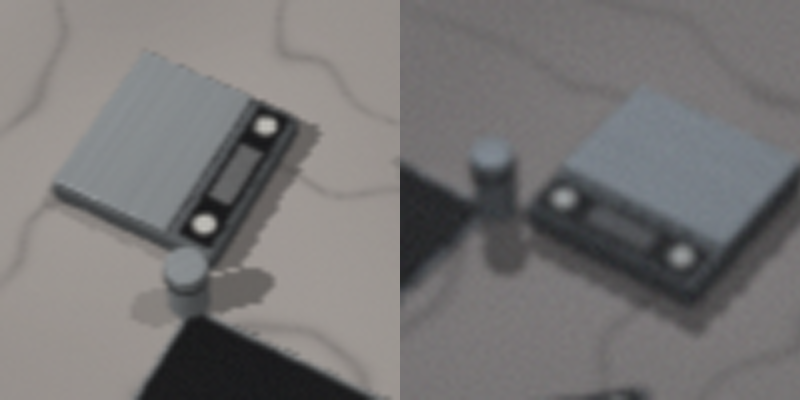

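The crop confirms it: a scale with steel plate and black strip, and the post next to the strip end. Top corners are at scene (227,183), (264.5,200.5), (242,234), (203.7,217) and side (243,162), (222,187), (253,204), (275,177). The trivet is brown slats, so it isn't a candidate.

```bash
cat >> h.py <<'E'
PSI=np.radians(10.8)
def rect(P):
    # P: 4 corners order; returns centre, sides, edge angles mod 90
    P=np.array(P)[:,:2]; e=np.roll(P,-1,0)-P
    return P.mean(0).round(4),np.linalg.norm(e,axis=1).round(3),(np.degrees(np.arctan2(e[:,1],e[:,0]))%90).round(1)
E
python3 - <<'E'
from h import *
a=grab('scene');b=grab('side')
print(rect([onz(a,*p,.024) for p in((227,183),(264.5,200.5),(242,234),(203.7,217))]))
print(rect([onz(b,*p,.024) for p in((243,162),(222,187),(253,204),(275,177))]))
print('post',onz(a,236.5,237,.045),onz(b,213.2,176.5,.045))
E
```

```text
(array([ 0.5927, -0.0531]), array([0.106, 0.104, 0.101, 0.11 ]), array([ 8.8,  8.9, 11.9, 11.7]))
(array([ 0.5849, -0.0555]), array([0.109, 0.102, 0.112, 0.105]), array([15.5,  8.6, 13.6, 10.8]))
post [0.65645202 0.00917095 0.045     ] [0.65053955 0.008624   0.045     ]
```

Scale centre is about (0.588, -0.054), yaw about 11°. Post is at (0.654, 0.009), so in the scale frame it sits at (77, 49) mm, which matches the 68–81 and 30–56 mm given. Hob yaw is about 10.8°. I'll move to behind the scale's near side, high over the trivet.

carry_out:
  steps:
    - [[0,0,0],[28.3,-25.2,0],0.3]
    - [[0,0,0],[28.3,-25.2,0],0.3]
    - [[0,0,0],[28.3,-25.2,0],0.3]
    - [[0,0,0],[28.3,-25.2,0],0.3]
    - [[0,0,0],[28.3,-25.2,0],0.3]

```text
time: 0.77
position: [0.3369, -0.4243, 0.2314]
orientation: [0.98, 0.201, 0.0, 0.0]
contact_force: [0.6, -0.6, -1.0]
grip_width: 0.0596
grip_force: 0.0
```

carry_out:
  steps:
    - [[0,0,0],[28.3,-25.2,0],0.3]
    - [[0,0,0],[28.3,-25.2,0],0.3]
    - [[0,0,0],[28.3,-25.2,0],0.3]
    - [[0,0,0],[28.3,-25.2,0],0.3]
    - [[0,0,0],[28.3,-25.2,0],0.3]

```text
time: 1.18
position: [0.4173, -0.2527, 0.2316]
orientation: [0.98, 0.201, 0.0, 0.0]
contact_force: [0.3, -0.7, 0.1]
grip_width: 0.0596
grip_force: 0.0
```

carry_out:
  steps:
    - [[0,0,0],[28.3,-25.2,0],0.3]
    - [[0,0,0],[28.3,-25.2,0],0.3]
    - [[0,0,0],[28.3,-25.2,0],0.3]
    - [[0,0,0],[28.3,-25.2,0],0.3]
    - [[0,0,0],[28.3,-25.2,0],0.3]

```text
time: 1.6
position: [0.4978, -0.0811, 0.2317]
orientation: [0.98, 0.201, 0.0, 0.0]
contact_force: [1.0, 0.9, -0.3]
grip_width: 0.0595
grip_force: 0.0
```

carry_out:
  steps:
    - [[0,0,4],[0,0,36],0.3]
    - [[0,0,4],[0,0,36],0.3]
    - [[0,0,4],[0,0,36],0.3]
    - [[0,0,0],[0,0,36],0.3]
    - [[0,0,0],[0,0,30],0.3]

```text
time: 2.02
position: [0.4965, -0.0827, 0.0553]
orientation: [0.995, 0.098, -0.001, -0.0]
contact_force: [-0.0, -0.3, -0.3]
grip_width: 0.0595
grip_force: 0.0
```

```bash
python3 - <<'E'
from h import *
a=grab('scene');b=grab('side');w=grab('wrist')
A=cv2.resize(a['img'][150:280,160:320],(400,325),interpolation=2);B=cv2.resize(b['img'][120:250,180:340],(400,325),interpolation=2)
W=cv2.resize(w['img'],(364,273))
C=np.zeros((598,800,3),np.uint8);C[:325,:400]=A;C[:325,400:]=B;C[325:,:364]=W
cv2.imwrite('pics/c2.png',C[:,:,::-1])
print(manip.observe()['position'])
E
```

```text
[ 0.49549377 -0.08260668  0.05578928]
```

View pics/c2.png

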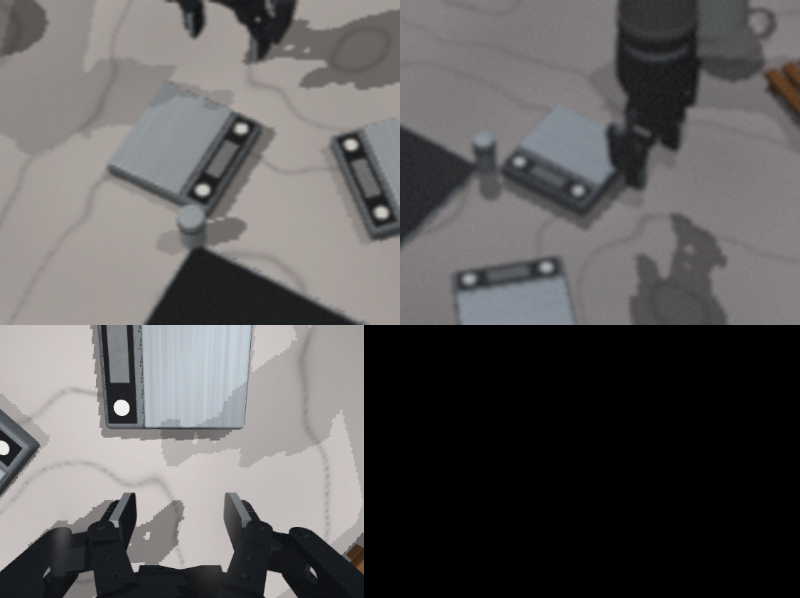

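The wrist view shows the scale square to the tool, near edge from about (148,143) to (345,145) full-size, with the fingers behind it; the post is clear of them. I'll go down and measure the edge.

```bash
python3 - <<'E'
from h import *
w=grab('wrist'); o=manip.observe()
q=o['orientation'];psi=2*np.arctan2(q[1],q[0]);R=np.array([[np.cos(psi),np.sin(psi)],[np.sin(psi),-np.cos(psi)]])
for p,z in(((148,145),.024),((345,145),.024),((170,245),.06),((330,243),.06)):
    X=onz(w,*p,z);print(X.round(4),'tool xy',(R.T@(X[:2]-o['position'][:2])).round(4))
print(np.degrees(psi),'post tool',R.T@(np.array([.654,.009])-o['position'][:2]))
E
```

```text
[ 0.5298 -0.0156  0.024 ] tool xy [ 0.0447 -0.0597]
[ 0.5511 -0.1227  0.024 ] tool xy [0.0447 0.0495]
[ 0.4912 -0.0418  0.06  ] tool xy [ 0.0017 -0.0415]
[ 0.5073 -0.1174  0.06  ] tool xy [0.0028 0.0358]
11.201675002126006 post tool [ 0.17122763 -0.05969277]
```

carry_out:
  steps:
    - [[0,0,0],[0,0,12],0.3]
    - [[0,0,0],[0,0,12],0.3]
    - [[0,0,0],[0,0,12],0.3]
    - [[0,0,0],[0,0,8],0.3]
    - [[0,0,0],[0,0,4],0.3]

```text
time: 2.63
position: [0.4987, -0.0831, 0.0105]
orientation: [0.995, 0.097, 0.001, 0.0]
contact_force: [-0.3, 0.2, 0.7]
grip_width: 0.0599
grip_force: 0.0
```

Edge is 109 mm long and 45 mm ahead, so the geometry fits. The post sits about 4 mm beyond the scale's far side. I'll advance to touch.

carry_out:
  steps:
    - [[0,0,0],[10,0,0],0.3]
    - [[0,0,0],[10,0,0],0.3]
    - [[0,0,0],[7,0,0],0.3]
    - [[0,0,0],[5,0,0],0.3]
    - [[0,0,0],[3,0,0],0.3]

```text
time: 3.05
position: [0.5298, -0.0765, 0.0094]
orientation: [0.995, 0.098, -0.003, 0.0]
contact_force: [-7.8, -1.2, 5.9]
grip_width: 0.0596
grip_force: 3.9
```

```bash
cat >> h.py <<'E'
def st():
    o=manip.observe();q=o['orientation'];psi=2*np.arctan2(q[1],q[0])
    R=np.array([[np.cos(psi),np.sin(psi)],[np.sin(psi),-np.cos(psi)]])
    print('t',o['time'],'psi',np.degrees(psi).round(1),'pos',o['position'].round(4),'F',o['contact_force'].round(1),'post tool',(R.T@(np.array([.654,.009])-o['position'][:2])*1e3).round(1))
    return o,R
E
python3 - <<'E'
from h import *
o,R=st(); w=grab('wrist','w3.png')
E
```

```text
t 3.05 psi 11.2 pos [ 0.5298 -0.0765  0.0094] F [-7.8 -1.2  5.9] post tool [138.5 -59.8]
```

View pics/w3.png

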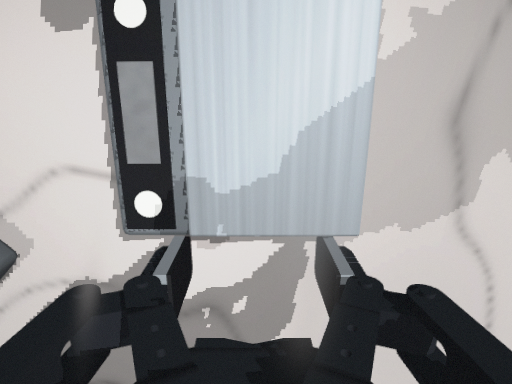

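Wrist view: both fingers are flush on the near edge (row ~236), with force -7.8 N, so the scale is being pushed. I'll start the arc about the post.

carry_out:
  steps:
    - [[0,0,-4],[5,8,0],0.3]
    - [[0,0,-4],[5,8,0],0.3]
    - [[0,0,-4],[4.5,8,0],0.3]
    - [[0,0,-4],[4.5,8,0],0.3]
    - [[0,0,-4],[4,8,0],0.3]

```text
time: 3.52
position: [0.5658, -0.1063, 0.0091]
orientation: [0.963, 0.271, -0.001, -0.0]
contact_force: [-2.3, -0.1, 0.3]
grip_width: 0.0594
grip_force: 1.0
```

```bash
python3 - <<'E'
from h import *
o,R=st(); a=grab('scene');w=grab('wrist')
C=np.hstack([cv2.resize(a['img'][150:280,170:300],(384,384),interpolation=2),cv2.resize(w['img'],(416,384))])
cv2.imwrite('pics/c4.png',C[:,:,::-1])
E
```

```text
t 3.5167 psi 31.4 pos [ 0.5658 -0.1063  0.0091] F [-2.3 -0.1  0.3] post tool [135.4 -52.5]
```

View pics/c4.png

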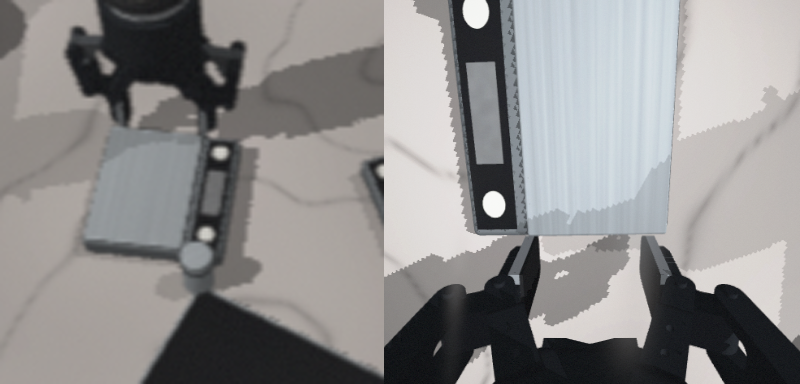

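Turned about 20° with the fingers flush, and the post is at the far-left corner region (scene crop (195,255)). Now I'll press a little more and continue.

carry_out:
  steps:
    - [[0,0,-4],[4.5,8.3,0],0.3]
    - [[0,0,-4],[4.5,8.3,0],0.3]
    - [[0,0,-4],[4,8.3,0],0.3]
    - [[0,0,-4],[4,8.3,0],0.3]
    - [[0,0,-4],[3.5,8.3,0],0.3]

```text
time: 4.03
position: [0.6066, -0.1262, 0.009]
orientation: [0.902, 0.433, -0.002, -0.0]
contact_force: [-3.5, -1.2, 2.1]
grip_width: 0.0598
grip_force: 1.6
```

```bash
python3 - <<'E'
from h import *
o,R=st()
E
```

```text
t 4.0333 psi 51.3 pos [ 0.6066 -0.1262  0.009 ] F [-3.5 -1.2  2.1] post tool [135.1 -47.6]
```

At 40° of turn. A short straight nudge makes sure of the contact with the post.

carry_out:
  steps:
    - [[0,0,0],[1.5,0,0],0.3]
    - [[0,0,0],[1.5,0,0],0.3]
    - [[0,0,0],[1,0,0],0.3]
    - [[0,0,0],[0,0,0],0.3]
    - [[0,0,0],[0,0,0],0.3]

```text
time: 4.45
position: [0.6085, -0.1273, 0.0091]
orientation: [0.903, 0.43, -0.004, 0.002]
contact_force: [-4.5, -7.4, 2.2]
grip_width: 0.0601
grip_force: 4.6
```

```bash
python3 - <<'E'
from h import *
o,R=st(); a=grab('scene');w=grab('wrist')
C=np.hstack([cv2.resize(a['img'][150:280,170:300],(384,384),interpolation=2),cv2.resize(w['img'],(416,384))])
cv2.imwrite('pics/c5.png',C[:,:,::-1])
E
```

```text
t 4.45 psi 50.9 pos [ 0.6085 -0.1273  0.0091] F [-4.5 -7.4  2.2] post tool [134.6 -50.6]
```

View pics/c5.png

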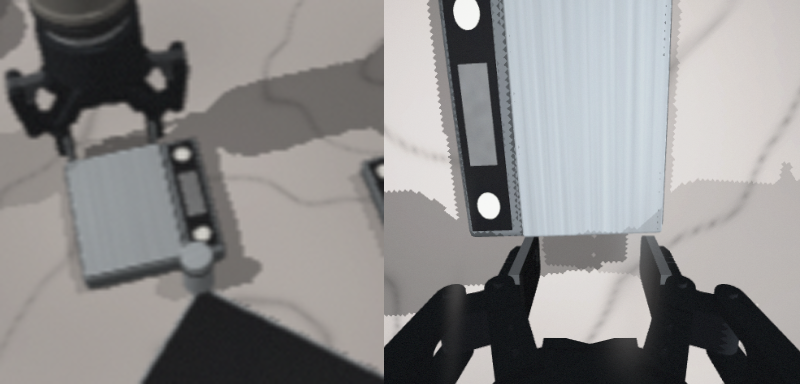

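Standing still, the force is 8.7 N along the push, more than table friction could give, so the scale is pressed on the post at about 40°. Carrying on with the arc.

carry_out:
  steps:
    - [[0,0,-4],[3.2,8.9,0],0.3]
    - [[0,0,-4],[3.2,8.9,0],0.3]
    - [[0,0,-4],[3.2,8.9,0],0.3]
    - [[0,0,-4],[3.2,8.9,0],0.3]
    - [[0,0,-4],[3.2,8.9,0],0.3]

```text
time: 4.97
position: [0.655, -0.1347, 0.0089]
orientation: [0.813, 0.582, -0.003, 0.001]
contact_force: [-4.3, -4.0, 0.2]
grip_width: 0.0599
grip_force: 2.6
```

```bash
python3 - <<'E'
from h import *
o,R=st()
E
```

```text
t 4.9667 psi 71.2 pos [ 0.655  -0.1347  0.0089] F [-4.3 -4.   0.2] post tool [135.7 -47.4]
```

carry_out:
  steps:
    - [[0,0,-4],[3.4,8.9,0],0.3]
    - [[0,0,-4],[3.4,8.9,0],0.3]
    - [[0,0,-4],[3.2,8.9,0],0.3]
    - [[0,0,-4],[3.2,8.9,0],0.3]
    - [[0,0,-4],[3.2,8.9,0],0.3]

```text
time: 5.38
position: [0.7036, -0.1262, 0.009]
orientation: [0.7, 0.714, -0.002, 0.001]
contact_force: [-1.6, -4.8, -1.1]
grip_width: 0.0597
grip_force: 1.5
```

```bash
python3 - <<'E'
from h import *
o,R=st(); a=grab('scene');w=grab('wrist')
C=np.hstack([cv2.resize(a['img'][170:300,170:300],(384,384),interpolation=2),cv2.resize(w['img'],(416,384))])
cv2.imwrite('pics/c6.png',C[:,:,::-1])
E
```

```text
t 5.3833 psi 91.2 pos [ 0.7036 -0.1262  0.009 ] F [-1.6 -4.8 -1.1] post tool [136.1 -46.8]
```

View pics/c6.png

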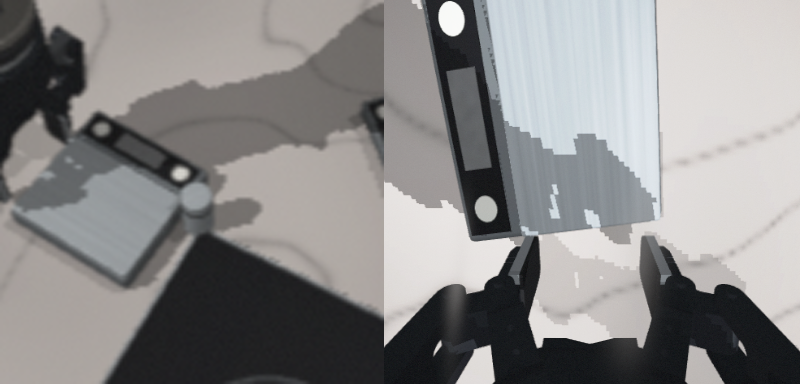

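The scale has turned a little ahead of the gripper: wrist near edge runs from (106,241) to (340,216) full-size. I'll work out its pose from that edge.

```bash
cat >> h.py <<'E'
def pose(l,r):
    # scale near-side (its -x) edge, left and right ends in wrist picture
    w=grab('wrist');o,R=st()
    L,Q=onz(w,*l,.024)[:2],onz(w,*r,.024)[:2]
    y=(L-Q)/np.linalg.norm(L-Q); x=np.array([y[1],-y[0]]); c=(L+Q)/2+.055*x
    d=np.array([.654,.009])-c; psi=np.degrees(np.arctan2(x[1],x[0]))
    print('len',np.linalg.norm(L-Q).round(4),'centre',c.round(4),'turned vs hob',psi-10.8,'post in scale',d@x,d@y)
    print('L,R in tool',R.T@(L-o['position'][:2]),R.T@(Q-o['position'][:2]))
E
python3 - <<'E'
from h import *
pose((106,241),(340,216))
E
```

```text
t 5.5333 psi 91.0 pos [ 0.7051 -0.126   0.0092] F [ 0.9 -4.1 -3.2] post tool [135.9 -48.8]
len 0.1042 centre [ 0.684  -0.0542] turned vs hob 86.82255171156329 post in scale 0.06662993672406212 0.02131917114940642
L,R in tool [ 0.01149417 -0.06527145] [0.02356194 0.03827728]
```

Turned about 87°, post at about 67 mm in scale x, all inside tolerance. I'll back off, lift, and check from clear views.

carry_out:
  steps:
    - [[0,0,0],[-6,0,0],0.3]
    - [[0,0,0],[-10,0,0],0.3]
    - [[0,0,0],[-15,0,0],0.3]
    - [[0,0,0],[-15,0,-10],0.3]
    - [[0,0,0],[0,0,-35],0.3]

```text
time: 5.95
position: [0.6995, -0.176, 0.0485]
orientation: [0.702, 0.712, -0.005, -0.003]
contact_force: [-0.7, -1.7, -0.7]
grip_width: 0.0596
grip_force: 0.0
```

carry_out:
  steps:
    - [[0,0,0],[0,0,-35],0.3]
    - [[0,0,0],[0,0,-40],0.3]
    - [[0,0,0],[-20,0,-40],0.3]
    - [[0,0,0],[-20,0,0],0.3]
    - [[0,0,0],[0,0,0],0.3]

```text
time: 6.37
position: [0.7069, -0.216, 0.1708]
orientation: [0.703, 0.711, 0.0, 0.005]
contact_force: [-0.4, -1.5, -0.8]
grip_width: 0.0602
grip_force: 0.0
```

```bash
python3 - <<'E'
from h import *
o,R=st(); a=grab('scene');b=grab('side')
C=np.hstack([cv2.resize(a['img'][170:270,170:270],(400,400),interpolation=2),cv2.resize(b['img'][120:220,190:290],(400,400),interpolation=2)])
cv2.imwrite('pics/c7.png',C[:,:,::-1])
E
```

```text
t 6.3667 psi 90.7 pos [ 0.7069 -0.216   0.1708] F [-0.4 -1.5 -0.8] post tool [225.7 -50.1]
```

View pics/c7.png

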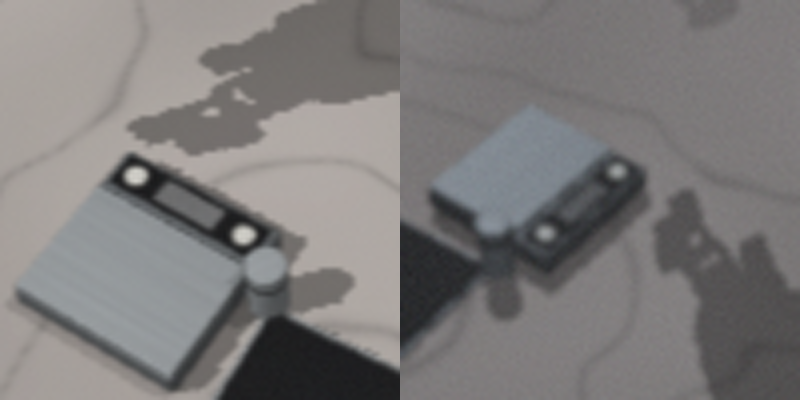

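Clear view: display faces the robot and the post is beside the left side near the display end. Scale corners are at scene (202,208), (239.5,229), (214,265), (174.5,242.5). Final check of the numbers.

```bash
python3 - <<'E'
from h import *
a=grab('scene');b=grab('side')
for f,P,p in((a,((201.75,208.25),(239.5,228.75),(213.75,265),(174.5,242.5)),(236.5,237)),(b,((251.25,163.75),(226.75,185.5),(198,168.75),(223,146.5)),(213.2,176.5))):
    X=np.array([onz(f,*q,.024)[:2] for q in P]); c=X.mean(0); post=onz(f,*p,.045)[:2]
    y=X[0]+X[1]-X[2]-X[3]; y/=np.linalg.norm(y); 
    x=np.array([y[1],-y[0]]);d=post-c
    print(rect(X),'x ang',np.degrees(np.arctan2(x[1],x[0]))-10.8,'post in scale',d@x,d@y)
for f,t,m in((a,(188,126),(126,142)),(b,(353,156),(309,103))): pass
E
```

```text
(array([ 0.6857, -0.053 ]), array([0.106, 0.103, 0.106, 0.104]), array([6.9, 7.8, 7.7, 8.2])) x ang 87.20512644115395 post in scale 0.06563679510649673 0.020280396923850995
(array([ 0.6756, -0.0538]), array([0.104, 0.103, 0.11 , 0.109]), array([6.9, 6.8, 9.5, 3.5])) x ang 84.31112864266 post in scale 0.06443792877569035 0.019416231958173606
```

```bash
python3 -c "
from plant import manip
print(manip.job_done())"
```

```text
the job is handed in; nothing more can be done
None
```

I turned the right-hand scale a quarter turn anticlockwise against the post and handed the job in. By my last measurements it is 3–6° off square with the hob, its +x side touches the post, the display faces the robot, and the gripper is clear; the hand-in returned no verdict.

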